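# Open the paint pot's bayonet lid

## Task

Take the lid off the paint pressure pot: turn it anticlockwise by its bar handle until its hidden lugs come up against the stop under the slots, then lift it free without wrenching it. Keep it level, set it down gently in the middle of the drip tray, standing on its underside, and leave the things around the pot alone.

Things in the scene. Friction and masses are not known exactly. Their poses are not given: they have to be found in the camera images.
- lid_handle (a point): centre of the steel bar handle of the pot's lid. The bar is 160 long (this frame's x axis), 14 wide, 16 high, level; z is up. Its underside is 16 above the lid's flat top, on two 12 mm posts 35 either side of the middle; both ends overhang the lid freely and can be pushed. On a surface, the lid standing on its underside, this point is 47.5 above that surface
- lid: round aluminium lid, 0.25 to 0.5 kg; origin at the centre of its flange's underside (30 below the bar's centre), x along the bar, z up. Flange 124 across, 6 thick, lying on the pot's rim; below it a plug 80 across with two hidden lugs (100 across) reaches 17.5 down. It is free in the pot with up to 3 mm of play sideways
- pot: round aluminium pot 120 across, its rim 100 above the trolley, screwed down by a 136 mm square base plate, with a small brass outlet low on the side along its +x; origin at the centre of its underside, z up. Rigidly fixed
- pot_mouth (a point): centre of the pot's rim. The hidden greased collar inside holds the lid's lugs: the lid turns anticlockwise (from above) with light drag (1 to 3 N at the bar's end), through 0.7 to 2 rad, differing each time and not following from any pose, to a solid stop (12 to 15 N there is enough). There, and up to 0.1 rad short of it, it lifts straight out; elsewhere it lifts 2 mm and catches
- tray: shallow square steel drip tray 200 x 200 x 18, walls and floor 4 thick, fixed; origin at the centre of its underside (inner floor 4 above that)
- tin: dark paint tin, 72 across, 100 tall, a bystander; origin at the centre of its underside
- mixing_tin: bare open tin, 54 across, 94 tall, a bystander; origin at the centre of its underside
- block: dark sanding block 64 x 118 x 31, a bystander; origin at the centre of its underside
- bottle: small bottle, 45 across, 96 tall, a bystander; origin at the centre of its underside
Not all that is in view belongs to the job. What is shaped like the lid but orange is not meant.

How it is judged (in metres and radians):
On the way:
1. the lid is lifted out of the pot: the underside of its flange is more than 30 mm above the rim and it is held level (within 15 degrees) (z of lid in the frame of pot above 0.13 m and angle between lid's own z axis and vertical below 0.26 rad), for 0.1 s.
At the end, for the whole second after the job is handed in: the lid stands right way up on its underside on the tray's floor (level within 3.5 degrees), its middle within 36 mm of the tray's middle, at rest and let go (horizontal distance between lid and tray below 0.036 m and z of lid in the frame of tray between 0.018 and 0.0245 m and angle between lid's own z axis and vertical below 0.06 rad and linear speed of lid below 0.02 m/s); the robot touches nothing.
It fails at once if the lid is tipped more than 25 degrees (angle between lid's own z axis and vertical above 0.44 rad).
It fails at once if the lid is wrenched: it presses on the pot with more than 150 N in all (about 50 N at the end of the bar) (contact force between lid and pot above 150 N).
It fails at once if the lid is let fall (more than 0.45 m/s with the fingers off it) (linear speed of lid above 0.45 m/s and contact force between the fingers and lid below 0.1 N).
It fails at once if a bystander is shifted by more than 30 mm (distance of any of tin, mixing_tin, block, bottle from where it was at the start of the episode above 0.03 m).
It fails at once if a bystander is knocked over (angle between any of tin, mixing_tin, block, bottle's own z axis and vertical above 0.5 rad).
It also fails if it takes over 58 s, if anything falls off the work surface, if the arm or the gripper's body presses on something with over 40 N, if the wrist force passes 120 N, or if a joint passes its speed limit or range.

## Robot

A 6-joint arm with a two-finger parallel gripper is mounted at the origin on a cart in front of the work surface, level with it; the furniture and walls round the work are solid. World frame = base frame: x ahead of the robot, y to its left, z up, the work surface at z = 0. Lengths are in mm, angles in rad, forces in N, time in s.
With the tool pointing down it reaches from about 350 to 850 mm from the base axis. Payload 8.1 kg.
Tool frame: the origin (TCP) lies at the very end of the fingers, on their centre line; the grasp point (between the pads) lies ctrl.grip_point_offset behind it (ctrl.grip_point_offset is the distance from the TCP to the grasp point, in mm); z points along the fingers, y is the line along which they close (so a half turn about z gives the same grasp; the last joint's range is limited). The gripper opens to 85 mm and grips with 20 to 120 N. Pads are 22 mm wide; open, the fingers measure 114 mm over their backs; the gripper's body (76 mm by 85 mm) begins 54 mm behind the grasp point. The pads swing forward as they close: fully open they stand 13 mm farther back than shut.
Start: joints at [1.258, 0.13, 1.488, -0, 1.523, -0.085], TCP at [135.478, 584.509, 231.292] pointing down, gripper open.
Joint ranges: [-2.96, 2.96], [-0.89, 2.26], [0.02, 2.5], [-1.34, 4.48], [0, 2.73], [-2.66, 2.66]. Speed limits (rad/s): [2.39, 2.39, 2.79, 3.14, 3.14, 3.14].

## Interface

Orientations are given as [roll, pitch, yaw] about the fixed x, y, z axes, in that order (R = Rz(yaw) Ry(pitch) Rx(roll)).
In Python, from bench import readout, viewer, ticket, ctrl gives the robot as it stands.
- The arm moves only by the tool send_rows, never from a script. Its argument "increments" is a list of rows, each a list of 3 entries, a list of its own where there are three numbers: the opening, from -1 (shut) to 1 (fully open), then the shift along the world's x, y, z in cm, then the turn about the world's z in degrees. In form: [[gripper, [tx, ty, tz], yaw], ...]. A call has exactly 5 rows; each row shifts and turns the commanded pose from where the row before left it; what a row does not reach is not made up. A row lasts 1/10 s, in which the tool goes at most 50 mm and 8.59 degrees, less where a joint would pass 70% of its speed; a pose out of reach is approached as far as the arm can. A call with a gripper value outside its range is refused whole. The fingers move at their own pace and stop on an object; "grip_force" is the grip in N (left out, the last holds). Time passes only in rows, so rows that do not move let the fingers close, or fill a call up. It gives the time, the measured TCP pose, the force, the opening and the grip force at its end, in the units of the state.
- readout.get_state(): the state, without advancing time (a new reading comes with each control period).
- viewer.snapshot(name): name is "scene" or "side" or "wrist"; returns a dict with "pixels" (384x512x3 uint8, red, green, blue), "fx", "fy", "cx", "cy" (pixels), "world_from_camera" (4x4, takes a point from camera to world coordinates). Camera axes: x right, y down, z forward; pixel columns grow to the right and rows downward; lengths in mm; the calibration is good to about 2 mm. A picture is of the moment at which its call begins. There is no depth.
- ticket.hand_in(): hands the job in; it is judged then, once.
The state is a dict: "time_s": time; "joint_pos": joint angles; "qd": joint speeds; "joint_torque": joint torques, N m; "position": TCP position; "eef_rot": TCP orientation; "wrist_force": force on the tool from outside, world axes, zero at the start; "wrist_torque": the same for the moment, N m; "opening": finger opening in mm; "grip_force": force on a finger pad.
Only numpy, scipy, OpenCV 4.12 (cv2) and the standard library are available. Lean on these libraries where they do the work, as an engineer would, in place of code of your own. Each camera call takes 0.05 s, during which the arm holds its last target. There are 200 camera calls.

## Working session

There is one attempt and no reset: what is moved stays moved. The work goes in short steps, Python scripts to look and compute and a tool call to move; the robot and the scene stay as the last step left them, time stands still between calls to the robot, and variables do not carry over. Pictures are saved under pics/ and viewed, at most 10 in all, crops included, and the job is handed in when it is done.

Besides the shell and the picture viewer there is one more tool, called after "Request:" as name(argument=value, ...) on one line, values as JSON. send_rows: Moves the arm, as the interface text tells. Its arguments: {"type":"object","properties":{"increments":{"type":"array"},"grip_force":{"type":"number"}},"required":["increments"]}

```bash
mkdir -p pics; python3 - <<'E'
from bench import readout, viewer, ctrl
import cv2, numpy as np, pickle
print(ctrl.grip_point_offset, readout.get_state())
d={}
for n in ("scene","side","wrist"):
    s=viewer.snapshot(n); d[n]=s
    cv2.imwrite(f"pics/{n}0.png",s["pixels"][:,:,::-1]); print(n,s["fx"],s["cx"],np.round(s["world_from_camera"],3).tolist())
pickle.dump(d,open("snap0.pkl","wb"))
E
```

```text
18.700000000000003 {'time_s': 0.0, 'joint_pos': array([ 1.25761324e+00,  1.31184093e-01,  1.48927545e+00,  1.54890684e-05,
        1.52299141e+00, -8.53989626e-02]), 'qd': array([-0.001203  , -0.00014104, -0.00091245, -0.00129714,  0.00114807,
        0.00043754]), 'joint_torque': array([-1.26411453e-05, -5.69392347e+01, -5.00554097e+01, -3.17105978e-04,
        1.49291125e-02,  2.02364470e-05]), 'position': array([135.2949646 , 583.98669298, 230.2328364 ]), 'eef_rot': array([-3.13974245e+00, -1.73917421e-04,  2.91380761e+00]), 'wrist_force': array([ 0.06034075, -0.10703903, -0.45367637]), 'wrist_torque': array([-0.00021543,  0.03435105,  0.0071152 ]), 'grip_force': 0.0, 'opening': 85.58190364593767}
scene 362.07338110169405 254.62532097998024 [[0.707, -0.411, 0.575, 41.356], [-0.707, -0.386, 0.593, -485.922], [-0.022, -0.826, -0.564, 624.451], [0.0, 0.0, 0.0, 1.0]]
side 414.74285125604985 248.55966896767254 [[-1.0, 0.027, 0.004, 566.906], [0.007, 0.406, -0.914, 1204.879], [-0.027, -0.914, -0.406, 621.018], [0.0, 0.0, 0.0, 1.0]]
wrist 276.75570668210435 251.9191887181092 [[0.225, 0.922, 0.316, 52.094], [0.974, -0.212, -0.074, 603.036], [-0.001, 0.325, -0.946, 373.75], [0.0, 0.0, 0.0, 1.0]]
```

View pics/scene0.png

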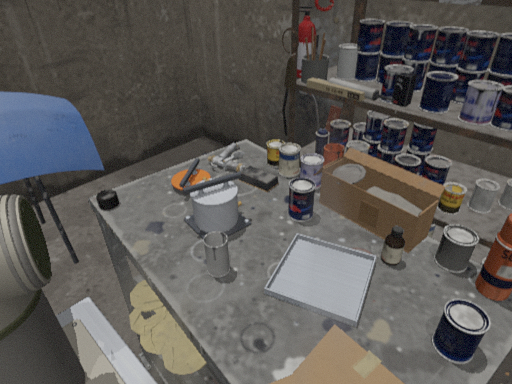

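View pics/side0.png

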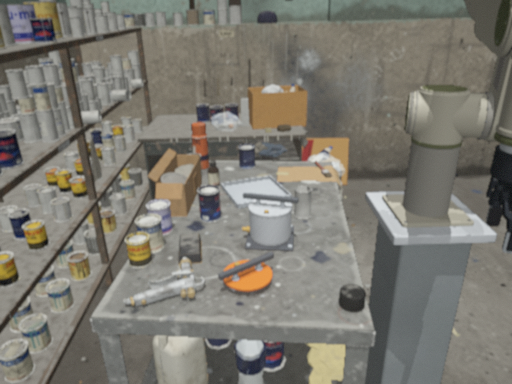

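The scene view shows the grey pot around (215,205) with its bar from about (188,190) to (240,178). The tray is around (322,277), the mixing tin at (216,255), the tin at (301,200), the bottle at (393,246) and the block near (258,177). The orange decoy is behind the pot. I'll zoom in on these.

```bash
python3 - <<'E'
import cv2, numpy as np, pickle
d=pickle.load(open("snap0.pkl","rb"))
a=d["scene"]["pixels"][150:330,165:415,::-1]; a=cv2.resize(a,(800,576),interpolation=cv2.INTER_CUBIC) #3.2
cv2.imwrite("pics/a.png",a)
b=d["side"]["pixels"][160:260,170:330,::-1]; b=cv2.resize(b,(800,500),interpolation=cv2.INTER_CUBIC) #5
cv2.imwrite("pics/b.png",b)
E
```

```text
(no output)
```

View pics/a.png

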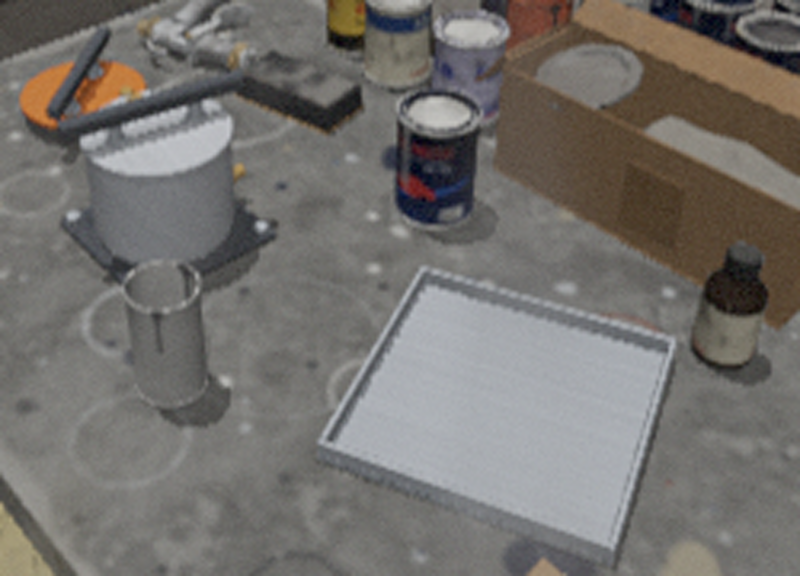

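View pics/b.png

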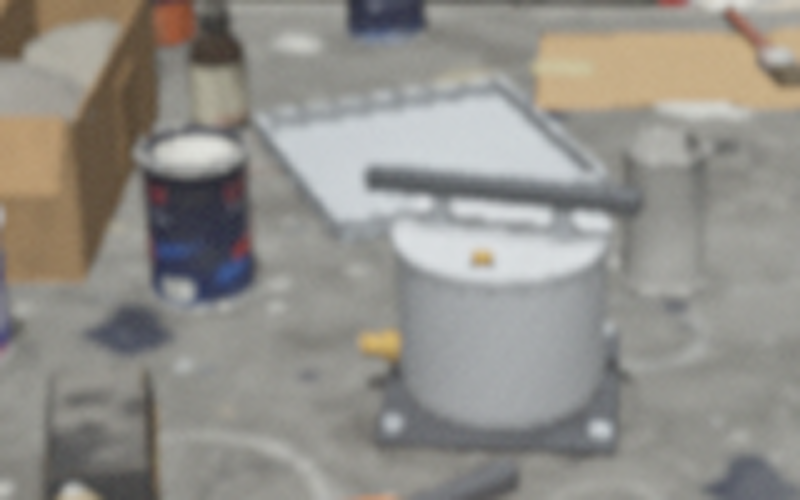

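Crop A (scale 3.2, offset 165,150) has the bar ends at (64,126) and (242,84). The tray rim corners are (424,269), (675,341), (613,550) and (321,448). In crop B (scale 5, offset 170,160) the bar ends are at (371,178) and (637,200).

```bash
cat > h.py <<'E'
import numpy as np, pickle
def ray(s,p,z):
    M=np.array(s["world_from_camera"]); v=M[:3,:3]@[(p[0]-s["cx"])/s["fx"],(p[1]-s["cy"])/s["fy"],1]; o=M[:3,3]
    return np.round(o+v*(z-o[2])/v[2],1)
E
python3 - <<'E'
from h import *
d=pickle.load(open("snap0.pkl","rb"))
A=lambda p,z: ray(d["scene"],(165+(p[0]+.5)/3.2-.5,150+(p[1]+.5)/3.2-.5),z)
B=lambda p,z: ray(d["side"],(170+(p[0]+.5)/5-.5,160+(p[1]+.5)/5-.5),z)
for n,f,ps,z in [("barA",A,[(64,126),(242,84)],130),("barB",B,[(371,178),(637,200)],130),
 ("trayA",A,[(424,269),(675,341),(613,550),(321,448)],18),("trayB",B,[(255,118),(497,78),(610,180),(345,236)],18),
 ("plateA",A,[(65,215),(278,232),(120,280)],6),("plateB",B,[(378,440),(616,443)],6),
 ("mixA top",A,[(162,288)],94),("mixA base",A,[(172,388)],0),("tinA base",A,[(436,205)],0),("tintop",A,[(438,110)],100),("bottle",A,[(727,348)],0),("block top",A,[(245,92),(330,118),(362,90)],31),("tinB top",B,[(192,153)],100),("mixB",B,[(665,280)],0)]:
    q=[f(p,z) for p in ps]; print(n,[x[:2].tolist() for x in q],np.mean(q,0)[:2])
    if "bar" in n: v=q[1]-q[0]; print(np.hypot(*v[:2]),np.degrees(np.arctan2(v[1],v[0])))
E
```

```text
barA [[442.3, 176.6], [579.8, 120.7]] [511.05 148.65]
148.42863605113396 -22.123977087733298
barB [[585.8, 126.0], [438.2, 165.1]] [512.   145.55]
152.69109338792487 165.1628510206782
trayA [[607.7, -54.6], [671.8, -239.2], [484.6, -304.0], [418.8, -121.4]] [ 545.725 -179.8  ]
trayB [[677.9, -234.8], [492.2, -302.4], [423.8, -105.9], [607.1, -28.6]] [ 550.25  -167.925]
plateA [[459.5, 226.1], [570.9, 74.3], [439.3, 123.2]] [489.9 141.2]
plateB [[585.5, 207.7], [453.3, 217.5]] [519.4 212.6]
mixA top [[397.5, 8.8]] [397.5   8.8]
mixA base [[395.0, 6.6]] [395.    6.6]
tinA base [[698.5, 5.5]] [698.5   5.5]
tintop [[695.6, 7.5]] [695.6   7.5]
bottle [[710.5, -263.6]] [ 710.5 -263.6]
block top [[679.5, 229.1], [702.2, 137.2], [759.6, 148.6]] [713.76666667 171.63333333]
tinB top [[699.4, 14.9]] [699.4  14.9]
mixB [[400.0, 12.0]] [400.  12.]
```

Request:
send_rows(increments=[[1,[1.5,-1.75,0.1],-7.4],[1,[1.5,-1.75,0.1],-7.4],[1,[1.5,-1.75,0.1],-7.4],[1,[1.5,-1.75,0.1],-7.4],[1,[1.5,-1.75,0.1],-7.4]])

```text
time_s: 0.65
position: [210.9, 496.1, 235.9]
eef_rot: [-3.141, 0.0, 2.263]
wrist_force: [-1.0, -0.8, -0.3]
opening: 85.6
grip_force: 0.0
```

Request:
send_rows(increments=[[1,[1.5,-1.75,0.1],-7.4],[1,[1.5,-1.75,0.1],-7.4],[1,[1.5,-1.75,0.1],-7.4],[1,[1.5,-1.75,0.1],-7.4],[1,[1.5,-1.75,0.1],-7.4]])

```text
time_s: 1.15
position: [285.9, 408.6, 241.0]
eef_rot: [-3.141, 0.0, 1.617]
wrist_force: [0.0, -0.2, 0.6]
opening: 85.2
grip_force: 0.0
```

Request:
send_rows(increments=[[1,[1.5,-1.75,0.1],-7.4],[1,[1.5,-1.75,0.1],-7.4],[1,[1.5,-1.75,0.1],-7.4],[1,[1.5,-1.75,0.1],-7.4],[1,[1.5,-1.75,0.1],-7.4]])

```text
time_s: 1.65
position: [360.8, 321.1, 246.1]
eef_rot: [-3.141, 0.0, 0.971]
wrist_force: [-0.3, -0.5, -1.1]
opening: 85.5
grip_force: 0.0
```

Request:
send_rows(increments=[[1,[1.5,-1.75,0.1],-7.4],[1,[1.5,-1.75,0.1],-7.4],[1,[1.5,-1.75,0.1],-7.4],[1,[1.5,-1.75,0.1],-7.4],[1,[1.5,-1.75,0.1],-7.4]])

```text
time_s: 2.15
position: [435.8, 233.7, 251.1]
eef_rot: [3.142, 0.0, 0.325]
wrist_force: [-0.1, 0.8, 0.3]
opening: 85.1
grip_force: 0.0
```

Request:
send_rows(increments=[[1,[1.5,-1.75,0.1],-7.4],[1,[1.5,-1.75,0.1],-7.4],[1,[1.5,-1.75,0.1],-7.4],[1,[1.5,-1.75,0.1],-7.4],[1,[1.5,-1.75,0.1],-7.4]])

```text
time_s: 2.65
position: [510.9, 146.2, 256.0]
eef_rot: [3.141, 0.0, -0.32]
wrist_force: [-0.3, 0.3, -0.8]
opening: 85.6
grip_force: 0.0
```

Request:
send_rows(increments=[[1,[0,0,0],0],[1,[0,0,0],0],[1,[0,0,0],0],[1,[0,0,0],0],[1,[0,0,0],0]])

```text
time_s: 3.15
position: [510.1, 147.6, 256.4]
eef_rot: [-3.141, -0.0, -0.313]
wrist_force: [0.4, -0.4, 0.5]
opening: 85.5
grip_force: 0.0
```

```bash
python3 - <<'E'
from bench import readout, viewer
import cv2, pickle
s=viewer.snapshot("wrist"); pickle.dump(s,open("w1.pkl","wb"))
cv2.imwrite("pics/w1.png",cv2.resize(s["pixels"][:,:,::-1],(800,600),interpolation=cv2.INTER_CUBIC))
r=readout.get_state(); print(r["time_s"],r["position"],r["eef_rot"],r["joint_pos"])
E
```

```text
3.2 [510.17644012 147.55330223 256.35667237] [-3.14144493e+00 -6.10430028e-05 -3.13649001e-01] [ 1.84912263e-01 -6.62101531e-02  1.64357669e+00  1.00552344e-04
  1.56410187e+00  2.06935692e+00]
```

View pics/w1.png

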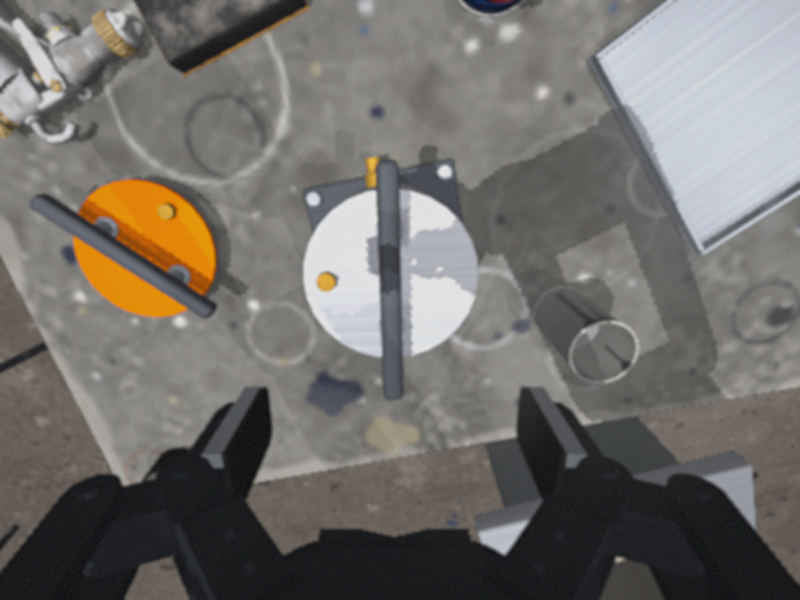

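In the wrist view the bar's ends are at about (387,161) and (394,398). The lid disc spans x 303–478 and y 187–357.

```bash
python3 - <<'E'
from h import *
s=pickle.load(open("w1.pkl","rb")); k=.64
W=lambda p,z: ray(s,((p[0]+.5)*k-.5,(p[1]+.5)*k-.5),z)
a,b=W((387,162),138),W((394,397),138); v=a-b
print(a,b,(a+b)/2,np.hypot(*v[:2]),np.degrees(np.arctan2(v[1],v[0])))
q=[W(p,106) for p in [(303,272),(478,272),(390,187),(390,357)]];print(q,np.mean(q,0))
print("tray corner",W((592,60),18),W((704,250),18),"mix top",W((603,351),94))
E
```

```text
[584.7 127.1 138. ] [435.9 171.  138. ] [510.3  149.05 138.  ] 155.14074255333452 -16.437476117430446
[array([532.5, 206.9, 106. ]), array([494.7,  90. , 106. ]), array([568.7, 130.8, 106. ]), array([450.9, 169.3, 106. ])] [511.7  149.25 106.  ]
tray corner [605.8 -46.8  18. ] [ 424.2 -117.3   18. ] mix top [399.3  11.9  94. ]
```

Request:
send_rows(increments=[[1,[0.1,0.15,-2],1.5],[1,[0,0,-2],0],[1,[0,0,-2],0],[1,[0,0,-2],0],[1,[0,0,-2],0]], grip_force=80)

```text
time_s: 3.7
position: [511.3, 148.8, 155.6]
eef_rot: [-3.141, -0.0, -0.288]
wrist_force: [-0.9, 0.1, -0.4]
opening: 85.5
grip_force: 0.0
```

Request:
send_rows(increments=[[1,[0,0,-1.5],0],[1,[0,0,-1.5],0],[1,[0,0,-1],0],[1,[0,0,-0.4],0],[1,[0,0,0],0]])

```text
time_s: 4.2
position: [511.3, 148.5, 111.9]
eef_rot: [3.141, 0.001, -0.289]
wrist_force: [-0.2, -0.0, 0.6]
opening: 85.5
grip_force: 0.0
```

Request:
send_rows(increments=[[-0.2,[0,0,0],0],[-0.4,[0,0,0],0],[-0.5,[0,0,0],0],[-0.6,[0,0,0],0],[-0.6,[0,0,0],0]])

```text
time_s: 4.7
position: [511.6, 148.5, 112.5]
eef_rot: [-3.141, -0.0, -0.289]
wrist_force: [0.5, 0.3, 0.1]
opening: 17.4
grip_force: 0.0
```

Request:
send_rows(increments=[[-0.65,[0,0,0],0],[-0.7,[0,0,0],0],[-1,[0,0,0],0],[-1,[0,0,0],0],[-1,[0,0,0],0]])

```text
time_s: 5.2
position: [511.7, 148.7, 112.7]
eef_rot: [-3.141, -0.001, -0.289]
wrist_force: [-1.2, 1.2, 4.5]
opening: 12.3
grip_force: 78.5
```

```bash
python3 -c "
from bench import readout as r
s=r.get_state();print(s['position'],s['eef_rot'],s['wrist_force'],s['wrist_torque'],s['opening'],s['grip_force'])"
```

```text
[511.72441466 148.6823646  112.69851302] [-3.14112770e+00 -5.03687473e-04 -2.88834018e-01] [-1.17718123  1.23426503  4.47982799] [ 0.15669659  0.12456208 -0.04851213] 12.332630445220595 78.45351934432983
```

Request:
send_rows(increments=[[-1,[0,0,0],2],[-1,[0,0,0],3],[-1,[0,0,0],3],[-1,[0,0,0],3],[-1,[0,0,0],3]])

```text
time_s: 5.7
position: [511.9, 148.4, 112.7]
eef_rot: [3.142, -0.001, -0.043]
wrist_force: [0.4, 1.2, 4.7]
opening: 12.6
grip_force: 78.6
```

```bash
cat > st.py <<'E'
from bench import readout as r
import numpy as np
s=r.get_state();print(s['time_s'],*[np.round(s[k],2) for k in ('position','eef_rot','wrist_force','wrist_torque')],s['opening'],s['grip_force'])
E
python3 st.py
```

```text
5.7 [511.95 148.38 112.72] [ 3.14 -0.   -0.04] [0.45 1.16 4.75] [ 0.02 -0.   -0.11] 12.633801192745617 78.58846306800842
```

Request:
send_rows(increments=[[-1,[0,0,0],4],[-1,[0,0,0],4],[-1,[0,0,0],4],[-1,[0,0,0],4],[-1,[0,0,0],4]])

```text
time_s: 6.2
position: [511.9, 148.4, 112.7]
eef_rot: [3.141, -0.001, 0.307]
wrist_force: [-0.5, 0.3, 5.1]
opening: 12.4
grip_force: 78.6
```

```bash
python3 st.py
```

```text
6.2 [511.91 148.38 112.71] [ 3.14 -0.    0.31] [-0.55  0.27  5.12] [ 0.06 -0.03 -0.15] 12.43549345370381 78.61992001533508
```

Request:
send_rows(increments=[[-1,[0,0,0],2],[-1,[0,0,0],2],[-1,[0,0,0],2],[-1,[0,0,0],2],[-1,[0,0,0],2]])

```text
time_s: 6.7
position: [511.9, 148.4, 112.7]
eef_rot: [3.141, -0.001, 0.48]
wrist_force: [0.9, -0.5, 4.6]
opening: 12.8
grip_force: 78.6
```

```bash
python3 st.py
```

```text
6.7 [511.92 148.41 112.73] [ 3.14 -0.    0.48] [ 0.86 -0.5   4.56] [ 0.04 -0.01 -0.19] 12.831067441007708 78.61274600028992
```

Request:
send_rows(increments=[[-1,[0,0,0],2],[-1,[0,0,0],2],[-1,[0,0,0],2],[-1,[0,0,0],2],[-1,[0,0,0],2]])

```text
time_s: 7.2
position: [511.9, 148.4, 112.7]
eef_rot: [3.141, -0.001, 0.655]
wrist_force: [-1.1, -0.4, 4.6]
opening: 12.6
grip_force: 78.6
```

```bash
python3 st.py
```

```text
7.2 [511.93 148.41 112.72] [ 3.14 -0.    0.65] [-1.1  -0.4   4.64] [ 0.06 -0.02 -0.14] 12.562713135614205 78.59622716903687
```

Request:
send_rows(increments=[[-1,[0,0,0],2],[-1,[0,0,0],2],[-1,[0,0,0],2],[-1,[0,0,0],2],[-1,[0,0,0],2]])

```text
time_s: 7.7
position: [511.9, 148.4, 112.7]
eef_rot: [3.141, -0.001, 0.829]
wrist_force: [1.0, -0.2, 4.5]
opening: 12.7
grip_force: 78.6
```

```bash
python3 st.py
```

```text
7.7 [511.91 148.4  112.7 ] [ 3.14 -0.    0.83] [ 0.96 -0.16  4.5 ] [ 0.02  0.05 -0.17] 12.699715207315965 78.6070704460144
```

Request:
send_rows(increments=[[-1,[0,0,0],2],[-1,[0,0,0],2],[-1,[0,0,0],2],[-1,[0,0,0],2],[-1,[0,0,0],2]])

```text
time_s: 8.2
position: [511.5, 148.5, 112.7]
eef_rot: [-3.141, 0.0, 1.004]
wrist_force: [-5.6, 0.3, 9.2]
opening: 12.5
grip_force: 79.5
```

```bash
python3 st.py
```

```text
8.2 [511.46 148.48 112.7 ] [-3.14  0.    1.  ] [-5.63  0.35  9.15] [ 0.13  0.91 -0.53] 12.521948904397288 79.4726300239563
```

Request:
send_rows(increments=[[-1,[0,0,0],1],[-1,[0,0,0],1],[-1,[0,0,0],1],[-1,[0,0,0],0],[-1,[0,0,0],0]])

```text
time_s: 8.7
position: [510.7, 148.7, 112.7]
eef_rot: [-3.14, 0.0, 1.053]
wrist_force: [-7.9, 1.6, 10.4]
opening: 12.7
grip_force: 82.6
```

```bash
python3 st.py
```

```text
8.7 [510.67 148.72 112.7 ] [-3.14  0.    1.05] [-7.88  1.62 10.44] [ 0.24  1.14 -1.36] 12.675494015299313 82.64434576034546
```

The torque has risen to 1.36 Nm, so this is the stop. I'll back off a little to relieve it, then lift gently.

Request:
send_rows(increments=[[-1,[0,0,0],-1],[-1,[0,0,0],-1],[-1,[0,0,0],-1],[-1,[0,0,0],0],[-1,[0,0,0],0]])

```text
time_s: 9.2
position: [510.9, 148.8, 112.7]
eef_rot: [-3.14, 0.0, 1.003]
wrist_force: [-4.4, 2.1, 7.7]
opening: 12.5
grip_force: 79.2
```

```bash
python3 st.py
```

```text
9.2 [510.93 148.81 112.67] [-3.14  0.    1.  ] [-4.44  2.11  7.72] [ 0.26  0.83 -0.05] 12.52647213210845 79.17881727218628
```

Request:
send_rows(increments=[[-1,[0,0,0.1],0],[-1,[0,0,0.1],0],[-1,[0,0,0.1],0],[-1,[0,0,0.1],0],[-1,[0,0,0],0]])

```text
time_s: 9.7
position: [510.9, 148.4, 115.8]
eef_rot: [-3.141, 0.001, 1.003]
wrist_force: [-2.4, 1.2, -3.9]
opening: 12.4
grip_force: 78.1
```

```bash
python3 st.py
```

```text
9.7 [510.92 148.36 115.83] [-3.14  0.    1.  ] [-2.42  1.21 -3.95] [ 0.26  0.45 -0.1 ] 12.376540941290749 78.07751297950745
```

Request:
send_rows(increments=[[-1,[0,0,0.2],0],[-1,[0,0,0.2],0],[-1,[0,0,0.2],0],[-1,[0,0,0.2],0],[-1,[0,0,0],0]])

```text
time_s: 10.2
position: [512.2, 148.5, 125.2]
eef_rot: [3.14, -0.001, 1.003]
wrist_force: [-0.4, 0.2, -2.9]
opening: 12.6
grip_force: 78.2
```

```bash
python3 st.py
```

```text
10.2 [512.23 148.48 125.16] [ 3.14 -0.    1.  ] [-0.41  0.23 -2.86] [0.06 0.03 0.  ] 12.572568507846198 78.22581768035889
```

Request:
send_rows(increments=[[-1,[0,0,1],0],[-1,[0,0,1.5],0],[-1,[0,0,1.5],0],[-1,[0,0,1.5],0],[-1,[0,0,1.5],0]])

```text
time_s: 10.7
position: [511.9, 148.6, 196.4]
eef_rot: [3.14, -0.001, 1.003]
wrist_force: [-0.8, -0.0, -2.2]
opening: 12.8
grip_force: 78.2
```

Request:
send_rows(increments=[[-1,[0,0,1.5],0],[-1,[0,0,1.5],0],[-1,[0,0,1.5],0],[-1,[0,0,1],0],[-1,[0,0,0],0]])

```text
time_s: 11.2
position: [512.5, 148.7, 251.5]
eef_rot: [3.139, -0.002, 1.003]
wrist_force: [0.7, -0.0, -3.8]
opening: 13.0
grip_force: 78.3
```

Request:
send_rows(increments=[[-1,[0.1,-1,0],0],[-1,[0.2,-2,0],0],[-1,[0.2,-2,0],0],[-1,[0.2,-2,0],0],[-1,[0.2,-2,0],0]])

```text
time_s: 11.7
position: [519.8, 57.0, 247.8]
eef_rot: [-3.14, 0.002, 1.003]
wrist_force: [0.8, -0.7, -2.7]
opening: 12.4
grip_force: 78.3
```

Request:
send_rows(increments=[[-1,[0.2,-2,0],0],[-1,[0.2,-2,0],0],[-1,[0.2,-2,0],0],[-1,[0.2,-2,0],0],[-1,[0.2,-2,0],0]])

```text
time_s: 12.2
position: [529.7, -43.0, 247.8]
eef_rot: [-3.14, 0.001, 1.002]
wrist_force: [0.4, 0.6, -3.4]
opening: 12.6
grip_force: 78.3
```

```bash
python3 - <<'E'
from bench import readout, viewer
import cv2, pickle
s=viewer.snapshot("wrist"); pickle.dump(s,open("w2.pkl","wb"))
cv2.imwrite("pics/w2.png",cv2.resize(s["pixels"][:,:,::-1],(800,600),interpolation=cv2.INTER_CUBIC))
E
python3 st.py
```

```text
12.25 [529.84 -45.76 247.82] [-3.14  0.    1.  ] [-0.8  -2.39 -3.05] [-0.17  0.01  0.03] 12.428675695440262 78.32142949104309
```

View pics/w2.png

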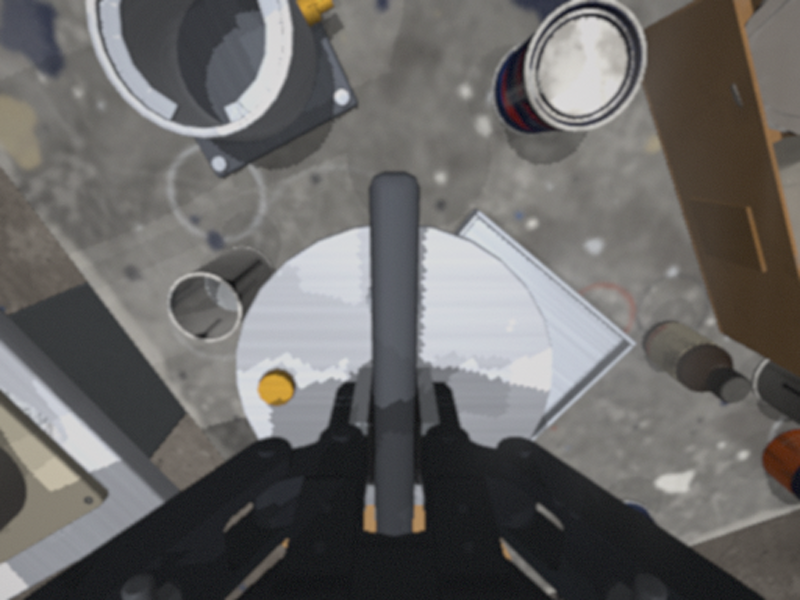

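The lid is held level, bar along the tool, and two tray corners show at (477,211) and (634,344).

```bash
python3 - <<'E'
from h import *
s=pickle.load(open("w2.pkl","rb")); k=.64
W=lambda p,z: ray(s,((p[0]+.5)*k-.5,(p[1]+.5)*k-.5),z)
a,b=W((477,211),18),W((634,344),18); v=(b-a)[:2]
print(a,b,np.hypot(*v)); n=np.array([v[1],-v[0]])/np.hypot(*v)*100; print((a+b)[:2]/2+n,(a+b)[:2]/2-n)
p,q=W((395,174),287),W((393,533),287); print("bar top",p,q,(p+q)/2)
E
```

```text
[607.  -49.8  18. ] [ 671.8 -237.9   18. ] 198.94886277634262
[ 544.85309112 -176.42118392] [ 733.94690888 -111.27881608]
bar top [571.1  23.6 287. ] [512.7 -67.  287. ] [541.9 -21.7 287. ]
```

Request:
send_rows(increments=[[-1,[0.2,-2,0],0],[-1,[0.2,-2,0],0],[-1,[0.2,-2,0],0],[-1,[0.2,-2,0],0],[-1,[0.2,-2,0],0]])

```text
time_s: 12.75
position: [539.6, -142.7, 247.9]
eef_rot: [-3.139, 0.001, 1.002]
wrist_force: [-0.2, 0.4, -3.1]
opening: 12.4
grip_force: 78.4
```

Request:
send_rows(increments=[[-1,[0.2,-1.5,0],0],[-1,[0.2,-1,0],0],[-1,[0,-0.5,0],0],[-1,[0,0,0],0],[-1,[0,0,0],0]])

```text
time_s: 13.25
position: [544.5, -170.9, 249.2]
eef_rot: [-3.141, -0.0, 1.003]
wrist_force: [0.0, 0.1, -3.0]
opening: 12.5
grip_force: 78.4
```

```bash
python3 st.py
```

```text
13.25 [ 544.46 -170.93  249.2 ] [-3.14 -0.    1.  ] [ 0.04  0.08 -2.98] [-0.01  0.02 -0.05] 12.470709040756672 78.42354655265808
```

Request:
send_rows(increments=[[-1,[0,-0.6,-1.5],0],[-1,[0,0,-2],0],[-1,[0,0,-2],0],[-1,[0,0,-2],0],[-1,[0,0,-2],0]])

```text
time_s: 13.75
position: [544.0, -177.0, 152.3]
eef_rot: [-3.141, 0.0, 1.003]
wrist_force: [-0.1, -0.8, -3.6]
opening: 12.4
grip_force: 78.5
```

Request:
send_rows(increments=[[-1,[0,0,-2],0],[-1,[0,0,-2],0],[-1,[0,0,-2],0],[-1,[0,0,-2],0],[-1,[0,0,-1.5],0]])

```text
time_s: 14.25
position: [543.3, -176.8, 56.7]
eef_rot: [-3.139, 0.0, 1.003]
wrist_force: [-0.3, 0.7, -1.9]
opening: 12.5
grip_force: 78.4
```

Request:
send_rows(increments=[[-1,[0,0,-0.5],0],[-1,[0,0,-0.2],0],[-1,[0,0,-0.2],0],[-1,[0,0,-0.1],0],[-1,[0,0,0],0]])

```text
time_s: 14.75
position: [545.0, -177.7, 50.0]
eef_rot: [3.14, -0.0, 1.003]
wrist_force: [-0.3, -0.4, -3.2]
opening: 12.6
grip_force: 78.3
```

```bash
python3 st.py
```

```text
14.75 [ 545.02 -177.73   50.04] [ 3.14 -0.    1.  ] [-0.35 -0.42 -3.22] [-0.09 -0.06 -0.02] 12.604883075204937 78.30369114875793
```

Request:
send_rows(increments=[[-1,[0,0,-0.4],0],[-1,[0,0,-0.4],0],[-1,[0,0,-0.3],0],[-1,[0,0,-0.2],0],[-1,[0,0,0],0]])

```text
time_s: 15.25
position: [544.1, -177.3, 35.7]
eef_rot: [-3.141, 0.0, 1.003]
wrist_force: [0.2, 0.7, -3.7]
opening: 12.4
grip_force: 78.4
```

```bash
python3 st.py
```

```text
15.25 [ 544.08 -177.31   35.68] [-3.14  0.    1.  ] [ 0.24  0.72 -3.65] [-0.01  0.02  0.01] 12.435664270286207 78.4084403514862
```

Request:
send_rows(increments=[[-1,[0,0,-0.1],0],[-1,[0,0,-0.1],0],[-1,[0,0,0],0],[-1,[0,0,0],0],[-1,[0,0,0],0]])

```text
time_s: 15.75
position: [544.5, -177.5, 34.4]
eef_rot: [3.141, -0.0, 1.003]
wrist_force: [-0.6, -0.7, -3.1]
opening: 12.6
grip_force: 78.4
```

```bash
python3 st.py
```

```text
15.75 [ 544.55 -177.5    34.39] [ 3.14 -0.    1.  ] [-0.56 -0.69 -3.14] [ 0.08 -0.    0.03] 12.61939858030087 78.40936660766602
```

Request:
send_rows(increments=[[-1,[0,0,-0.05],0],[-1,[0,0,-0.05],0],[-1,[0,0,-0.05],0],[-1,[0,0,0],0],[-1,[0,0,0],0]])

```text
time_s: 16.25
position: [544.7, -177.6, 34.1]
eef_rot: [3.141, 0.0, 1.003]
wrist_force: [-6.7, 2.7, 8.0]
opening: 12.4
grip_force: 80.3
```

```bash
python3 st.py
```

```text
16.25 [ 544.67 -177.59   34.08] [3.14 0.   1.  ] [-6.67  2.65  7.96] [0.37 0.96 0.01] 12.429489028502246 80.31147122383118
```

The lid is down on the tray floor. I'll release it.

Request:
send_rows(increments=[[-0.65,[0,0,0],0],[-0.5,[0,0,0],0],[-0.3,[0,0,0],0],[0,[0,0,0],0],[0.2,[0,0,0],0]])

```text
time_s: 16.75
position: [544.5, -177.5, 32.7]
eef_rot: [-3.142, 0.0, 1.003]
wrist_force: [0.2, -0.2, -0.0]
opening: 51.1
grip_force: 0.0
```

Request:
send_rows(increments=[[0.3,[0,0,0],0],[0.3,[0,0,0],0],[0.3,[0,0,0.5],0],[0.3,[0,0,1],0],[0.3,[0,0,2],0]])

```text
time_s: 17.25
position: [543.4, -177.0, 67.3]
eef_rot: [-3.139, 0.0, 1.003]
wrist_force: [-0.3, 0.2, -0.7]
opening: 55.4
grip_force: 0.0
```

Request:
send_rows(increments=[[0.3,[0,0,4],0],[0.3,[0,0,4],0],[0.3,[0,0,4],0],[0.3,[0,0,4],0],[0.3,[0,0,0],0]])

```text
time_s: 17.75
position: [547.9, -178.9, 236.8]
eef_rot: [3.129, -0.002, 1.003]
wrist_force: [0.7, -0.1, 1.2]
opening: 55.9
grip_force: 0.0
```

```bash
python3 - <<'E'
from bench import viewer
import cv2, numpy as np, pickle
d={n:viewer.snapshot(n) for n in ("wrist","scene")}; pickle.dump(d,open("w3.pkl","wb"))
cv2.imwrite("pics/w3.png",cv2.resize(d["wrist"]["pixels"][:,:,::-1],(800,600),interpolation=cv2.INTER_CUBIC))
E
python3 st.py
```

```text
17.85 [ 545.5  -177.92  230.44] [ 3.14 -0.    1.  ] [-0.32 -0.55 -1.55] [-0.06 -0.07  0.04] 55.658766588262175 0.0
```

View pics/w3.png

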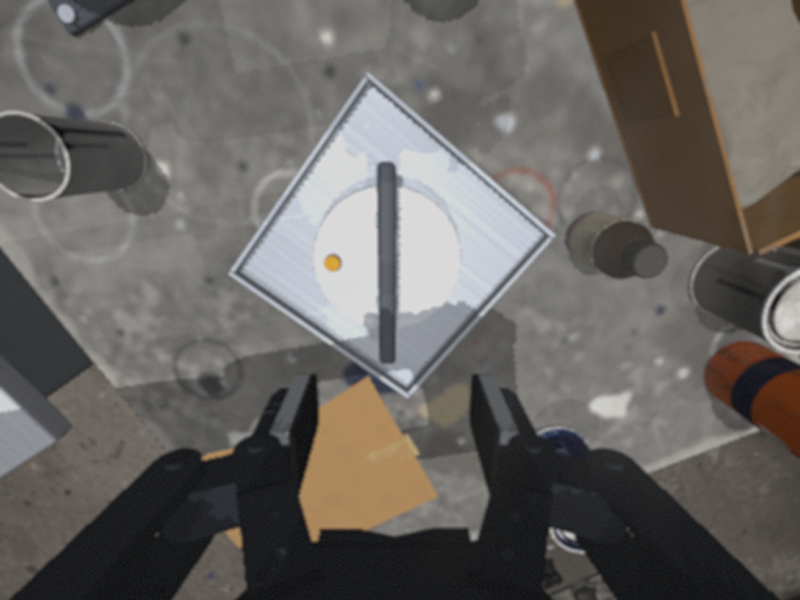

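The lid stands in the middle of the tray: its disc centre is at about (387,255) and the tray centre at about (390,242). The gripper is clear and nothing around it has been touched.

```bash
python3 -c "
from bench import ticket
print(ticket.hand_in())"
```

```text
the job is handed in; nothing more can be done
None
```

The lid was turned to its stop, lifted out level, set down in the middle of the drip tray and let go, and the job is handed in; the verdict was not shown.

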